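Square an aluminium tube block in the corner of the code reader's stage and hold it there

TASK

The tube block's underside is to be read through the glass of the reader stage. Fold the flip-up stop of the stage up from the glass until it stands fully upright against its end stop, then set the tube block flat on the stage and press it into the corner so that one long side bears on the low back fence and one short end bears on the upright stop, both at once. Finish while still gripping the block and pressing it against both; leave the other things on the bench where they are.

Things in the scene. Friction and masses are not known exactly. Their poses are not given: they have to be found in the camera images.
- reader_stage: Fixed low aluminium plate, 130 (x) x 150 (y) mm, top 16 mm above the bench, with a dark glass window. Origin: centre of its underside, on the bench. Its x axis points towards the back fence, its y axis towards the side where the flip-up stop is hinged, z up.
- corner (a point): The inner corner on the stage top: where the face of the back fence, the inner face of the upright stop and the stage top meet; axes parallel to the stage's. It lies at (45, 45, 16) mm in the stage's frame. The block in place lies on its -x and -y side.
- back_fence: Fixed steel bar on the stage, 12 (x) x 105 (y) x 18 mm high. Its contact face looks to the stage's -x and passes through the corner. Origin: centre of its underside, on the stage top; axes as the stage's. From the corner the bar runs towards the stage's -y, beginning 5 mm from the corner.
- flip_stop (a joint): Hinge of the flip-up stop: 0 lying flat over the glass, pi/2 (1.571) upright against its end stop, where it forms the second side of the corner. It starts between 0 and 0.4. The hinge is stiff (about 0.12 N m of friction), so the panel stays where it is left. The hinge axis lies along the stage's x, 45 mm to +y of the stage origin and 17 mm above the bench; the panel folds up from the -y side, and folding it further than upright is blocked.
- stop_panel: The flip-up stop: steel panel 74 mm long (along the stage's x), 50 mm wide from hinge to free edge, 6 mm thick. Origin on the hinge axis, mid-length, 45 mm from the stage origin along the stage's y. Own axes: x along the hinge; -y from the hinge to the free edge; z is the outward normal with the handle, up when flat and pointing to the stage's +y when upright. Its plain face, z = 0, is the contact face. The face looking to the stage's -y when upright is free of handles.
- flip_bar (a point): Middle of the round handle bar of the flip-up stop: 8 mm thick, parallel to the hinge (stage x), 48 mm clear between its two posts (of 8 mm). In the panel's frame it lies at (0, -35, 40) mm, so 34 mm over the panel's face; flat, it is above the panel and can be pinched from above across the bar, the bar turning between the fingers; upright, it stands out on the far side, 52 mm above the bench.
- tube_block: Loose aluminium tube block, 44 (x) x 70 (y) x 50 mm high, 2 x 4 open wells in its top, 0.28 to 0.46 kg. Origin: centre of its underside. Starts upright on the bench, on the robot's side of the stage. May go in either way round; gripped across its 44 mm more than 18 mm above its underside, the fingers clear the back fence. Friction on stage and fences about 0.6: pressed down hard it sticks instead of sliding.
- timer: Bench timer, 66 x 66 x 17 mm, loose; leave it. Origin: centre of its underside.
- marker: Pen lying on the bench, 12 x 133 x 14 mm, loose; leave it. Origin: centre of its underside.
- vial: Small vial with cap, 22 x 22 x 54 mm, loose; leave it. Origin: centre of its underside.

How it is judged:
On the way:
1. the flip-up stop stands upright (value of joint flip_stop above 1.5 rad), for 0.2 s.
At the end, for the whole second after the job is handed in: Stop upright (over 1.5 rad); block flat on the stage (3 mm, 0.05 rad), square within 0.05 rad, its centre within 3 mm of 22 mm from the back fence and 35 mm from the stop; it pushes on each with over 1 N, the fingers hold it with over 1 N, and it is still (value of joint flip_stop above 1.5 rad and x of tube_block in the frame of corner between -0.025 and -0.019 m and y of tube_block in the frame of corner between -0.038 and -0.032 m and z of tube_block in the frame of corner between -0.003 and 0.003 m and angle between the x axis of tube_block and the x axis of reader_stage, either way round below 0.05 rad and angle between tube_block's own z axis and vertical below 0.05 rad and contact force between tube_block and back_fence above 1 N and contact force between tube_block and stop_panel above 1 N and contact force between the fingers and tube_block above 1 N and linear speed of tube_block below 0.01 m/s); the arm keeps its last pose, push and grip.
It fails at once if the timer is moved more than 30 mm (distance of timer from where it was at the start of the episode above 0.03 m).
It fails at once if the marker is moved more than 30 mm (distance of marker from where it was at the start of the episode above 0.03 m).
It fails at once if the vial is moved more than 30 mm (distance of vial from where it was at the start of the episode above 0.03 m).
It also fails if it takes over 72 s, if anything falls off the work surface, if the arm or the gripper's body presses on something with over 40 N, if the wrist force passes 120 N, or if a joint passes its speed limit or range.

ROBOT

A 6-joint arm with a two-finger parallel gripper is mounted at the origin on a cart in front of the work surface, level with it; the furniture and walls round the work are solid. World frame = base frame: x ahead of the robot, y to its left, z up, the work surface at z = 0. Lengths are in m, angles in rad, forces in N, time in s.
With the tool pointing down it reaches from about 0.275 to 0.85 m from the base axis. Payload 19 kg.
Tool frame: the origin (TCP) lies between the finger pads; the fingertips stand 11 mm ahead of it and the grasp point (between the pads) lies 8 mm behind it; z points along the fingers, x is the direction in which the jaws open and shut, and the axes are right-handed (so a half turn about z gives the same grasp; the last joint's range is limited). The gripper opens to 85 mm and grips with 20 to 120 N. Pads are 22 mm wide; open, the fingers measure 114 mm over their backs; the gripper's body (76 mm by 85 mm) begins 54 mm behind the grasp point. The pads swing forward as they close: fully open they stand 13 mm farther back than shut.
Start: joints at [-1.381, 0.15, 1.437, -0, 1.554, -0.134], TCP at [0.183, -0.545, 0.242] pointing down, gripper open.
Joint ranges: [-2.8, 2.8], [-0.68, 2.1], [0.12, 2.68], [-1.39, 4.53], [0.16, 2.79], [-2.81, 2.81]. Speed limits (rad/s): [1.89, 1.89, 2.22, 3.01, 3.01, 3.01].

INTERFACE

Orientations are given as a unit quaternion [x, y, z, w].
In Python, from workcell import arm gives the robot as it stands. The module is installed in compiled form; this text tells all that it offers.
- The arm moves only by the shell command python3 -m crank 'ROWS' [FORCE]. ROWS is JSON, a list of rows, each a list of 3 entries, a list of its own where there are three numbers: the turn, a rotation vector about the tool's x, y, z in rad, then the shift along the tool's x, y, z in mm, then the gripper command: -1 is fully open, 1 is shut, values between are in proportion. In form: [[[wx, wy, wz], [tx, ty, tz], hand], ...]. A call has 1 to 8 rows; each row is the pose to reach, as a shift and turn from the pose measured when the call began, along the tool's axes at that moment; what a row does not reach only later rows make up. A row lasts 1/10 s, in which the tool goes at most 50 mm and 8.59 degrees, less where a joint would pass 70% of its speed; a pose out of reach is approached as far as the arm can. A call with a gripper value outside its range is refused whole. The fingers move at their own pace and stop on an object; FORCE is the grip in N (left out, the last holds). Time passes only in rows, so rows that repeat a pose let the fingers close. It gives the time, the measured TCP pose, the force and the opening at its end, in the units of the state.
- arm.get_obs(): the state, without advancing time (a new reading comes with each control period).
- arm.capture(name): name is "scene" or "top" or "wrist"; returns a dict with "img" (384x512x3 uint8, blue, green, red), "fx", "fy", "cx", "cy" (pixels), "cam_to_world" (4x4, takes a point from camera to world coordinates); the wrist camera has in their place "hand_eye" (4x4, takes a point from camera to tool coordinates, whose origin is the TCP and whose axes are the tool frame's). Camera axes: x right, y down, z forward; pixel columns grow to the right and rows downward; lengths in m; the calibration is good to about 2 mm. The wrist camera is an equidistant fisheye: a pixel r from the principal point sees the ray r / f radians off the axis. A picture is of the moment at which its call begins: read the wrist's pose just before it. There is no depth.
- arm.sign_off(): hands the job in, once; it reports no verdict.
Trained networks look in the newest picture that a camera, given by its name, has taken for a name from the list of things; names that differ only in an ending like _2 or _b are one class to them, and where a whole thing is asked for, a point or a joint stands for the part that bears it (a point fixed in the world has none). Each returns a list of dicts, best first, with "conf" (0 to 1); they miss things now and then, are a little off and sometimes report something else, mostly with a low value. They report only what shows in the picture. A call takes as long as a camera call.
- arm.spot_in(label, camera): "centre" ([column, row] in pixels, amid what is visible of it).
- arm.cut_out(label, camera): "pixels" (384x512 bool, what is visible of it) and "centre" ([column, row] in pixels, amid what is visible of it).
The state is a dict: "clock": time; "q": joint angles; "joint_velocities": joint speeds; "joint_efforts": joint torques, N m; "tool_pos": TCP position; "eef_rot": TCP orientation; "wrist_force": force on the tool from outside, world axes, zero at the start; "torque": the same for the moment, N m; "grip_width": finger opening in m.
Only numpy, scipy, OpenCV 4.12 (cv2) and the standard library are available. Lean on these libraries where they do the work, as an engineer would, in place of code of your own. Each camera call takes 0.05 s, during which the arm holds its last target.

## Working session

There is one attempt and no reset: what is moved stays moved. The work goes in short steps, Python scripts to look and compute and a shell command to move; the robot and the scene stay as the last step left them, time stands still between calls to the robot, and variables do not carry over. Pictures are saved under pics/ and viewed, and the job is handed in when it is done.

```bash
mkdir -p pics; ls; python3 - <<'E'
from workcell import arm
import cv2
o=arm.get_obs(); print(o)
for n in ["scene","top","wrist"]:
    c=arm.capture(n); cv2.imwrite(f"pics/{n}0.png",c["img"])
    print(n,{k:(v if k!='img' else 0) for k,v in c.items()})
    for l in ["reader_stage","back_fence","stop_panel","flip_bar","tube_block","timer","marker","vial"]:
        print(l,[(r["conf"],r["centre"]) for r in arm.spot_in(l,n)][:3])
E
```

```text
pics
{'clock': 0.0, 'q': array([-1.38100428e+00,  1.51010388e-01,  1.43802091e+00, -1.50199493e-05,
        1.55378511e+00, -1.34001230e-01]), 'joint_velocities': array([-0.0009927 , -0.00129599,  0.00097253, -0.00079988,  0.00135651,
       -0.00070612]), 'joint_efforts': array([-4.58794209e-03, -7.13062692e+01, -5.70869458e+01, -3.93468499e-04,
        9.17818921e-03, -2.07086981e-05]), 'tool_pos': array([ 0.18287817, -0.5449056 ,  0.24166659]), 'eef_rot': array([ 8.11838886e-01, -5.83881193e-01, -4.49720604e-04, -4.14970251e-04]), 'wrist_force': array([-0.80873696,  0.53489941, -0.16008505]), 'torque': array([ 0.02233891, -0.03564576, -0.01685935]), 'grip_width': 0.08545900704119792}
scene {'img': 0, 'fx': 367.7875128011576, 'fy': 367.7875128011576, 'cx': 257.3857952485015, 'cy': 194.4268468589954, 'cam_to_world': array([[-0.63843865, -0.48376041,  0.59864176,  0.00455713],
       [-0.76957708,  0.38896521, -0.50641603,  0.69635477],
       [ 0.01213321, -0.78401654, -0.62062134,  0.58711745],
       [ 0.        ,  0.        ,  0.        ,  1.        ]])}
reader_stage [(0.64, [219
[... 908 characters left out ...]
[214.3, 174.6])]
timer [(0.65, [154.9, 239.5])]
marker [(0.77, [339.2, 252.0])]
vial [(0.67, [139.0, 170.8]), (0.29, [216.5, 171.4])]
wrist {'img': 0, 'fx': 297.3186396354542, 'fy': 297.3186396354542, 'cx': 256.6660640590382, 'cy': 185.655546876017, 'hand_eye': array([[ 9.99998462e-01, -1.11991028e-03, -1.35002065e-03,
         7.46951837e-04],
       [ 1.49662863e-03,  9.46154372e-01,  3.23712318e-01,
        -8.47227530e-02],
       [ 9.14799191e-04, -3.23713840e-01,  9.46154592e-01,
        -1.30327460e-01],
       [ 0.00000000e+00,  0.00000000e+00,  0.00000000e+00,
         1.00000000e+00]])}
reader_stage []
back_fence []
stop_panel []
flip_bar []
tube_block []
timer []
marker []
vial []
```

View pics/scene0.png

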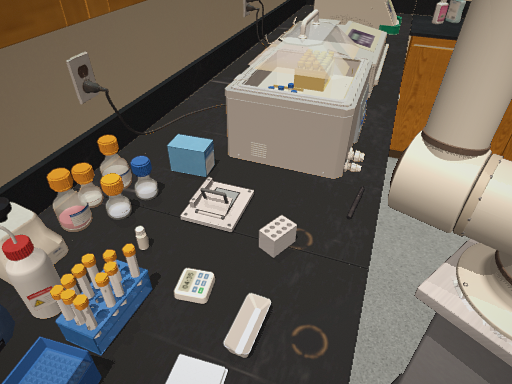

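```bash
python3 - <<'E'
import cv2
i=cv2.imread("pics/top0.png")
cv2.imwrite("pics/top0z.png",cv2.resize(i[110:290,120:360],None,fx=3.3,fy=3.3,interpolation=cv2.INTER_CUBIC))
E
```

```text
(no output)
```

View pics/top0.png

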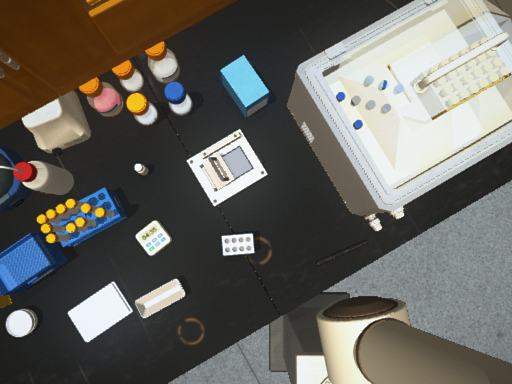

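View pics/top0z.png

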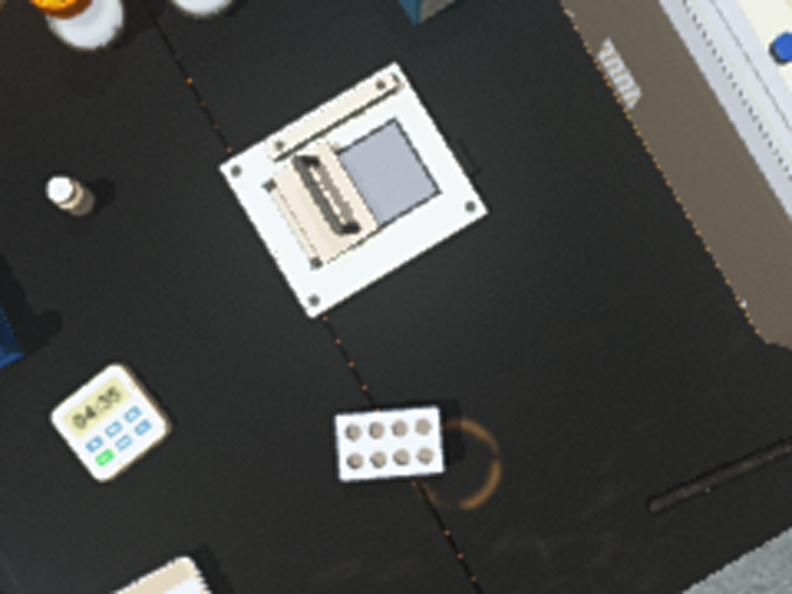

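The top view shows the stage tilted about 30° around (227,168), with the flip panel nearly flat on its left and the block at (238,245). The pen is at (340,252), the vial at (140,170) and the timer at (153,238). The bath stands between the arm's start position and the stage.

```bash
cat > h.py <<'E'
import numpy as np, cv2
from scipy.spatial.transform import Rotation as R
from workcell import arm
def ray(c,px,Tw=None):
    px=np.asarray(px,float).reshape(-1,2)
    d=np.c_[(px[:,0]-c["cx"])/c["fx"],(px[:,1]-c["cy"])/c["fy"]]
    if "hand_eye" in c:
        r=np.linalg.norm(d,axis=1,keepdims=True); d=d*np.tan(r)/np.maximum(r,1e-9); T=Tw@c["hand_eye"]
    else: T=c["cam_to_world"]
    v=np.c_[d,np.ones(len(d))]@T[:3,:3].T
    return T[:3,3],v
def onz(c,px,z,Tw=None):
    o,v=ray(c,px,Tw); return o+v*((z-o[2])/v[:,2])[:,None]
def proj(c,P,Tw=None):
    T=c["cam_to_world"] if Tw is None else Tw@c["hand_eye"]
    p=(np.asarray(P,float).reshape(-1,3)-T[:3,3])@T[:3,:3]
    if Tw is None: d=p[:,:2]/p[:,2:]
    else:
        n=np.linalg.norm(p[:,:2],axis=1,keepdims=True); d=p[:,:2]/np.maximum(n,1e-9)*np.arctan2(n,p[:,2:])
    return d*[c["fx"],c["fy"]]+[c["cx"],c["cy"]]
def tri(c1,p1,c2,p2):
    o1,v1=ray(c1,p1);o2,v2=ray(c2,p2)
    a=np.linalg.lstsq(np.c_[v1[0],-v2[0]],o2-o1,rcond=None)[0]
    A=o1+a[0]*v1[0];B=o2+a[1]*v2[0];return (A+B)/2,np.linalg.norm(A-B)
def pose(o=None):
    o=o or arm.get_obs();T=np.eye(4);T[:3,:3]=R.from_quat(o["eef_rot"]).as_matrix();T[:3,3]=o["tool_pos"];return T
def move(pos,yaw,T=None):
    """shift(mm), turn for tool-down at pos with tool x at yaw(deg)"""
    T=pose() if T is None else T
    x=np.array([np.cos(np.radians(yaw)),np.sin(np.radians(yaw)),0]);z=np.array([0,0,-1.])
    G=np.c_[x,np.cross(z,x),z]
    w=R.from_matrix(T[:3,:3].T@G).as_rotvec(); t=T[:3,:3].T@(np.asarray(pos)-T[:3,3])*1000
    return np.round(w,3),np.round(t,1)
def load(n):
    c=arm.capture(n);return c
E
cat > fit.py <<'E'
E
python3 - <<'E'
from h import *
t=arm.capture("top"); 
z=lambda p:np.array(p)/3.3+[120,110]-0.35
cor=np.array([z(p) for p in [(397,62),(488,211),(314,318),(220,167)]])
P=onz(t,cor,.016); print(P)
for i in range(4): print(np.linalg.norm(P[i]-P[(i+1)%4]))
c=P.mean(0); print("centre",c)
vx=(P[0]+P[3]-P[1]-P[2])[:2]; vy=(P[2]+P[3]-P[0]-P[1])[:2]
print(np.degrees(np.arctan2(vx[1],vx[0])),np.degrees(np.arctan2(vy[1],vy[0]))-90)
B=onz(t,np.array([z(p) for p in [(336,414),(441,405),(443,474),(340,481)]]),.05); print(B,B.mean(0))
for i in range(4): print(np.linalg.norm(B[i]-B[(i+1)%4]))
s=arm.capture("scene")
print("bath",tri(t,[365,216],s,[340,173]),onz(s,[340,173],0),onz(s,[228,152],0), onz(t,[368,216],.25),onz(t,[290,105],.25),onz(t,[300,70],.25))
print("vial",onz(t,[139,170],.03),"marker",onz(t,[339,252],.01),"timer",onz(t,[154,239],.015))
E
```

```text
[[0.68777366 0.29237535 0.016     ]
 [0.57792787 0.22603074 0.016     ]
 [0.4999629  0.35118847 0.016     ]
 [0.60962589 0.42048277 0.016     ]]
0.1283265565905779
0.14745506313833662
0.12972151745293062
0.15006192788375414
centre [0.59382258 0.32251933 0.016     ]
31.712755567066388 31.64969697088644
[[0.43147144 0.33254577 0.05      ]
 [0.43780566 0.26039588 0.05      ]
 [0.39074386 0.25896669 0.05      ]
 [0.38583774 0.32942372 0.05      ]] [0.41146467 0.29533301 0.05      ]
0.07242740047858555
0.04708349751432066
0.07062763537331497
0.045740375333970705
bath (array([ 4.79705411e-01, -1.43912372e-04,  2.19474877e-02]), np.float64(0.007588297942142781)) [[ 0.50055842 -0.02386261  0.        ]] [[0.78435025 0.15494608 0.        ]] [[0.46645521 0.06120029 0.25      ]] [[0.66678684 0.19736887 0.25      ]] [[0.7322875  0.17867806 0.25      ]]
vial [[0.58342432 0.52910902 0.03      ]] marker [[0.39219592 0.05713411 0.01      ]] timer [[0.42181857 0.49361673 0.015     ]]
```

```bash
python3 - <<'E'
from h import *
print(move([.23,-.35,.45],-71.5)); print(move([.33,0,.45],-58)); print(move([.33,0,.45],-58)[1]/1000)
E
```

```text
(array([-0.   ,  0.   ,  0.001]), array([-170. , -106.7, -207.7]))
(array([-0.   ,  0.   , -0.235]), array([-470. , -312.9, -207.7]))
[-0.47   -0.3129 -0.2077]
```

```bash
python3 -m crank '[[[0,0,0],[-20,-15,-50],-1],[[0,0,0],[-50,-35,-90],-1],[[0,0,0],[-85,-55,-130],-1],[[0,0,0],[-120,-80,-170],-1],[[0,0,0],[-150,-105,-208],-1],[[0,0,-0.05],[-200,-130,-208],-1],[[0,0,-0.1],[-245,-155,-208],-1],[[0,0,-0.15],[-290,-185,-208],-1]]'
python3 - <<'E'
from h import *
print(move([.33,0,.45],-58)); print(move([.40,.25,.35],-58)); print(arm.get_obs()["q"])
E
```

```text
clock: 2.25
tool_pos: [0.2577, -0.2428, 0.4498]
eef_rot: [0.854, -0.521, 0.001, 0.0]
wrist_force: [1.0, 0.4, 0.1]
grip_width: 0.0856
(array([-0.   , -0.001, -0.084]), array([-182.9, -175.3,   -0.4]))
(array([-0.   , -0.001, -0.084]), array([-373.4, -351.8,   99.4]))
[-9.74319596e-01 -2.94001323e-01  1.43603910e+00  1.25328220e-04
  1.99836740e+00  1.21638260e-01]
```

```bash
python3 -m crank '[[[0,0,-0.08],[-35,-35,0],-1],[[0,0,-0.08],[-70,-70,0],-1],[[0,0,-0.08],[-105,-105,0],-1],[[0,0,-0.08],[-145,-140,0],-1],[[0,0,-0.08],[-180,-175,0],-1],[[0,0,-0.08],[-215,-207,0],-1],[[0,0,-0.08],[-250,-240,15],-1],[[0,0,-0.08],[-285,-272,35],-1]]'
python3 - <<'E'
from h import *
print(move([.43,.27,.33],-58)); print(arm.get_obs()["q"])
E
```

```text
clock: 3.05
tool_pos: [0.3602, 0.1029, 0.4265]
eef_rot: [0.874, -0.486, 0.002, -0.0]
wrist_force: [2.4, -1.3, -0.0]
grip_width: 0.0849
(array([-0.002, -0.003, -0.004]), array([-105.5, -147.1,   96.5]))
[ 7.29536949e-02 -2.65117682e-01  1.46281382e+00 -1.32774952e-03
  1.94075351e+00  1.08848648e+00]
```

```bash
python3 - <<'E'
from h import *
print(move([.56,.33,.27],-58.3))
E
python3 -m crank '[[[0,0,0],[-25,-40,10],-1],[[0,0,0],[-45,-80,25],-1],[[0,0,0],[-60,-120,45],-1],[[0,0,0],[-70,-160,70],-1],[[0,0,0],[-80,-200,90],-1],[[0,0,0],[-85,-240,110],-1],[[0,0,0],[-85,-275,130],-1],[[0,0,0],[-85,-290,150],-1]]'
python3 - <<'E'
from h import *
T=pose(); c=arm.capture("wrist"); np.save("T1.npy",T); cv2.imwrite("pics/w1.png",c["img"]); print(T)
for l in ["stop_panel","flip_bar","tube_block","back_fence"]:
    print(l,[(r["conf"],r["centre"]) for r in arm.spot_in(l,"wrist")][:3])
E
```

```text
(array([-0.002, -0.003,  0.002]), array([ -88.2, -289.1,  156.9]))
clock: 3.85
tool_pos: [0.5641, 0.3292, 0.2747]
eef_rot: [0.874, -0.486, 0.001, 0.0]
wrist_force: [-0.2, 0.3, -1.3]
grip_width: 0.0852
[[ 0.52722472 -0.84972317  0.00215201  0.56411125]
 [-0.84972268 -0.527228   -0.00141673  0.32921066]
 [ 0.00233843 -0.00108167 -0.99999668  0.27471391]
 [ 0.          0.          0.          1.        ]]
stop_panel [(0.67, [248.6, 135.5])]
flip_bar [(0.92, [252.2, 134.4]), (0.16, [113.5, 174.2])]
tube_block [(0.76, [220.4, 252.2])]
back_fence [(0.93, [281.5, 97.5]), (0.66, [325.1, 308.0])]
```

View pics/w1.png

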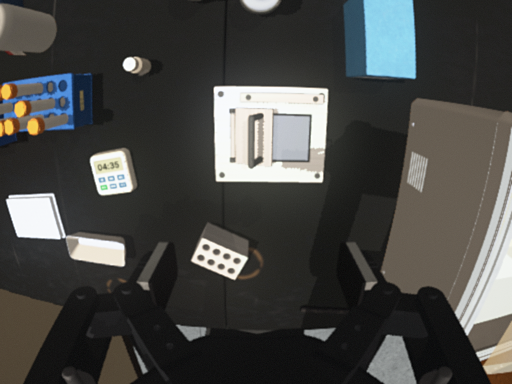

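```bash
python3 - <<'E'
from h import *
i=cv2.imread("pics/w1.png")
cv2.imwrite("pics/w1z.png",cv2.resize(i[75:195,205:335],None,fx=5,fy=5,interpolation=cv2.INTER_CUBIC))
cv2.imwrite("pics/w1y.png",cv2.resize(i[215:290,180:270],None,fx=6,fy=6,interpolation=cv2.INTER_CUBIC))
E
```

```text
(no output)
```

View pics/w1z.png

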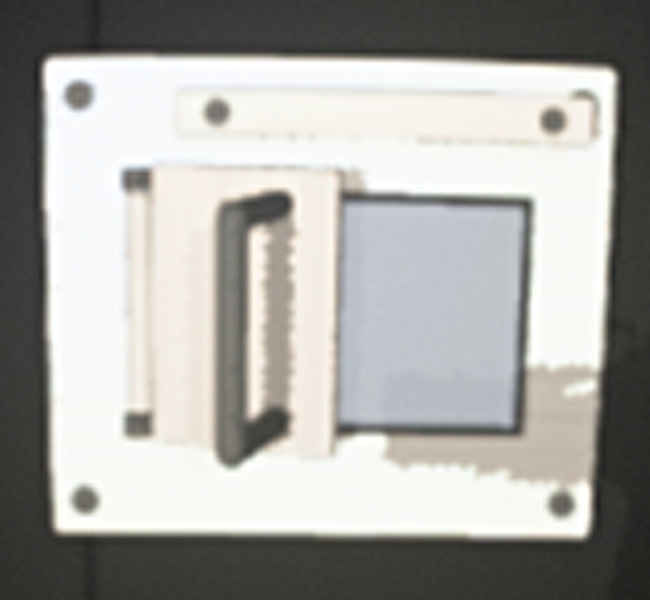

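View pics/w1y.png

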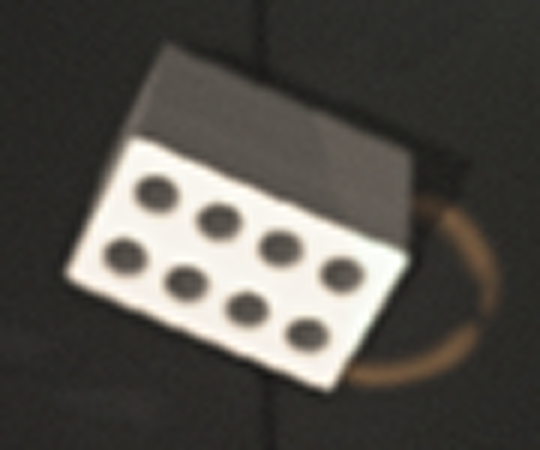

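```bash
python3 - <<'E'
from h import *
from scipy.optimize import least_squares
T=np.load("T1.npy"); c=arm.capture("wrist")
u=lambda L:np.array(L,float)/5+[205,75]-.4
px=u([(43,58),(617,69),(590,540),(55,533)])
P=onz(c,px,.016,T); cen=P.mean(0)
for i in range(4): print(np.linalg.norm(P[i]-P[(i+1)%4]),end=" ")
S=np.array([[65,75],[65,-75],[-65,-75],[-65,75]])/1000
def st(p,q):
    r=R.from_euler('z',p[2]).as_matrix(); return np.asarray(q)@r.T+[p[0],p[1],0]
f=lambda p:(proj(c,st(p,np.c_[S,[.016]*4]),T)-px).ravel()
s=least_squares(f,[.594,.3225,.553]); print("\nstage wrist",s.x,np.degrees(s.x[2]),s.fun.round(1))
p=s.x
bp=u([(231,335)])[0]
for th in np.arange(0,.45,.05):
    cs,sn=np.cos(th),np.sin(th)
    b=[0,.045+(-.035*cs+.040*sn),.017+(.035*sn+.040*cs)]
    e=lambda x:[x,.045+(-.035*cs+.040*sn),.017+(.035*sn+.040*cs)]
    fe=[0,.045-.05*cs+.006*sn,.017+.05*sn+.006*cs]
    print(round(th,2),((proj(c,st(p,[b,e(.024),e(-.024),fe]),T)+.4-[205,75])*5).round(0).tolist())
v=lambda L:np.array(L,float)/6+[180,215]-.42
B=onz(c,v([(130,136),(410,257),(332,390),(66,274)]),.05,T)
for i in range(4): print(np.linalg.norm(B[i]-B[(i+1)%4]),end=" ")
d=B[0]+B[3]-B[1]-B[2]; e=B[0]+B[1]-B[2]-B[3]
print("block",B.mean(0),np.degrees(np.arctan2(d[1],d[0]))-90,np.degrees(np.arctan2(e[1],e[0])))
E
```

```text
0.14964868548260024 0.1300737047957715 0.14926368963571882 0.1293325925463859 
stage wrist [0.59313116 0.32435985 0.54464153] 31.205661090200334 [-0.  -0.1  0.3 -0.1  0.1 -0.1 -0.4  0.4]
0.0 [[295.0, 330.0], [297.0, 229.0], [294.0, 428.0], [350.0, 308.0]]
0.05 [[287.0, 331.0], [288.0, 230.0], [285.0, 429.0], [349.0, 309.0]]
0.1 [[278.0, 332.0], [279.0, 231.0], [277.0, 431.0], [348.0, 311.0]]
0.15 [[268.0, 333.0], [270.0, 231.0], [267.0, 432.0], [346.0, 312.0]]
0.2 [[259.0, 334.0], [260.0, 232.0], [258.0, 434.0], [343.0, 314.0]]
0.25 [[249.0, 335.0], [249.0, 232.0], [248.0, 435.0], [341.0, 315.0]]
0.3 [[238.0, 336.0], [239.0, 233.0], [238.0, 436.0], [337.0, 317.0]]
0.35 [[228.0, 336.0], [228.0, 233.0], [227.0, 437.0], [333.0, 318.0]]
0.4 [[217.0, 337.0], [217.0, 234.0], [216.0, 438.0], [329.0, 320.0]]
0.07123059752622521 0.04418224733447978 0.07104438676593218 0.04298259443703409 block [0.41154307 0.29685855 0.05      ] 4.762204475417278 5.347544321974507
```

```bash
cat >> h.py <<'E'
SP=np.array([.5931,.3243,np.radians(31.3)])
def sw(q): 
    r=R.from_euler('z',SP[2]).as_matrix(); return np.asarray(q,float)@r.T+[SP[0],SP[1],0]
def ws(P):
    r=R.from_euler('z',SP[2]).as_matrix(); return (np.asarray(P,float)-[SP[0],SP[1],0])@r
def bar(th):
    cs,sn=np.cos(th),np.sin(th); return np.array([0,.045-.035*cs+.040*sn,.017+.035*sn+.040*cs])
E
python3 - <<'E'
from h import *
b=sw(bar(.335)); print(b,move(b+[0,0,.09],-58.7))
E
```

```text
[0.58006194 0.34574385 0.06628333] (array([-0.004, -0.003,  0.008]), array([ -6.4, -24.3, 122.3]))
```

```bash
python3 -m crank '[[[-0.004,-0.003,0.008],[-6.4,-24.3,35],0],[[-0.004,-0.003,0.008],[-6.4,-24.3,70],0],[[-0.004,-0.003,0.008],[-6.4,-24.3,100],0],[[-0.004,-0.003,0.008],[-6.4,-24.3,118],0],[[-0.004,-0.003,0.008],[-6.4,-24.3,118],0]]' 30
python3 - <<'E'
from h import *
T=pose(); c=arm.capture("wrist"); np.save("T2.npy",T); cv2.imwrite("pics/w2.png",c["img"]); 
b=sw(bar(.335)); print(arm.spot_in("flip_bar","wrist")[:1]); print(move(b-[0,0,.006],-58.7,T))
for th in (.25,.3,.335,.4): print(th,proj(c,sw([bar(th),bar(th)+[.024,0,0],bar(th)-[.024,0,0]]),T).round(0).tolist())
E
```

```text
clock: 4.65
tool_pos: [0.5791, 0.3452, 0.1595]
eef_rot: [0.872, -0.49, -0.001, 0.001]
wrist_force: [0.5, 0.6, 0.6]
grip_width: 0.0427
[{'centre': [252.6, 176.2], 'conf': 0.71}]
(array([0.002, 0.   , 0.   ]), array([ 0.1, -1.3, 99.2]))
0.25 [[261.0, 193.0], [261.0, 164.0], [261.0, 220.0]]
0.3 [[258.0, 193.0], [258.0, 164.0], [258.0, 220.0]]
0.335 [[256.0, 194.0], [256.0, 165.0], [256.0, 221.0]]
0.4 [[252.0, 194.0], [252.0, 165.0], [252.0, 221.0]]
```

View pics/w2.png

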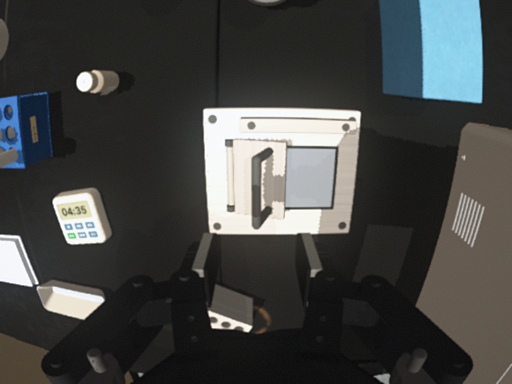

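The bar shows at about (256,190), as projected for θ≈0.335. I'll go down and pinch it.

```bash
python3 -m crank '[[[0,0,0],[0,-1,40],0],[[0,0,0],[0,-1,75],0],[[0,0,0],[0,-1,99],0],[[0,0,0],[0,-1,99],0],[[0,0,0],[0,-1,99],1],[[0,0,0],[0,-1,99],1],[[0,0,0],[0,-1,99],1],[[0,0,0],[0,-1,99],1]]' 30
python3 - <<'E'
from h import *
T=pose(); c=arm.capture("wrist"); cv2.imwrite("pics/w3.png",c["img"]);print(arm.get_obs()["grip_width"],arm.get_obs()["wrist_force"],ws(T[:3,3]))
E
```

```text
clock: 5.55
tool_pos: [0.5823, 0.3467, 0.0661]
eef_rot: [0.872, -0.49, 0.002, -0.002]
wrist_force: [0.8, -1.5, 8.5]
grip_width: 0.0065
0.006564716600735717 [ 0.54522005 -0.21648669  8.43303009] [0.00244931 0.02473616 0.06609258]
```

View pics/w3.png

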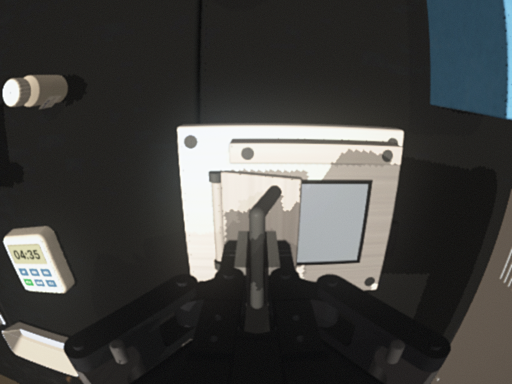

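```bash
python3 - <<'E'
from h import *
b0=bar(.335)
for th in np.arange(.335,1.68,.08): 
    d=(bar(th)-b0)*1000; print(round(th,3),[round(-d[1],1),round(-d[2],1)])
E
```

```text
0.335 [np.float64(-0.0), np.float64(-0.0)]
0.415 [np.float64(-4.0), np.float64(-1.4)]
0.495 [np.float64(-8.1), np.float64(-2.5)]
0.575 [np.float64(-12.3), np.float64(-3.3)]
0.655 [np.float64(-16.5), np.float64(-3.8)]
0.735 [np.float64(-20.8), np.float64(-3.9)]
0.815 [np.float64(-25.0), np.float64(-3.6)]
0.895 [np.float64(-29.2), np.float64(-3.0)]
0.975 [np.float64(-33.4), np.float64(-2.1)]
1.055 [np.float64(-37.4), np.float64(-0.9)]
1.135 [np.float64(-41.4), np.float64(0.7)]
1.215 [np.float64(-45.2), np.float64(2.5)]
1.295 [np.float64(-48.9), np.float64(4.7)]
1.375 [np.float64(-52.3), np.float64(7.2)]
1.455 [np.float64(-55.6), np.float64(9.9)]
1.535 [np.float64(-58.6), np.float64(12.9)]
1.615 [np.float64(-61.4), np.float64(16.1)]
```

```bash
python3 -m crank '[[[0,0,0],[-4,0,-1.5],1],[[0,0,0],[-8,0,-2.5],1],[[0,0,0],[-12.3,0,-3.3],1],[[0,0,0],[-16.5,0,-3.8],1],[[0,0,0],[-20.8,0,-3.9],1],[[0,0,0],[-25,0,-3.6],1],[[0,0,0],[-29.2,0,-3],1],[[0,0,0],[-29.2,0,-3],1]]' 30
python3 - <<'E'
from h import *
T=pose(); c=arm.capture("wrist"); cv2.imwrite("pics/w4.png",c["img"]);print(ws(T[:3,3]))
E
```

```text
clock: 6.4
tool_pos: [0.5671, 0.3722, 0.0704]
eef_rot: [0.872, -0.49, 0.002, -0.003]
wrist_force: [-2.6, -2.1, 5.1]
grip_width: 0.0069
[0.0026603  0.05438354 0.07044526]
```

View pics/w4.png

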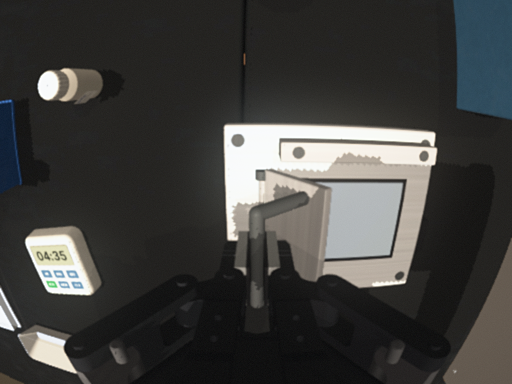

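```bash
python3 -m crank '[[[0,0,0],[-4.2,0,0.9],1],[[0,0,0],[-8.2,0,2.1],1],[[0,0,0],[-12.2,0,3.7],1],[[0,0,0],[-16,0,5.5],1],[[0,0,0],[-19.7,0,7.7],1],[[0,0,0],[-23.1,0,10.2],1],[[0,0,0],[-26.4,0,13],1],[[0,0,0],[-29.4,0,16],1]]' 30
python3 -m crank '[[[0,0,0],[-1.5,0,2],1],[[0,0,0],[-3,0,4],1],[[0,0,0],[-3,0,4],1]]' 30
python3 - <<'E'
from h import *
T=pose(); c=arm.capture("wrist"); cv2.imwrite("pics/w5.png",c["img"]);print(ws(T[:3,3]),bar(1.571))
E
```

```text
clock: 7.25
tool_pos: [0.552, 0.3974, 0.0555]
eef_rot: [0.872, -0.49, 0.003, -0.003]
wrist_force: [-1.0, -5.7, 3.6]
grip_width: 0.0065
clock: 7.55
tool_pos: [0.5512, 0.3994, 0.053]
eef_rot: [0.872, -0.49, 0.004, -0.003]
wrist_force: [0.0, -12.8, 9.4]
grip_width: 0.0065
[0.00321816 0.08594003 0.05302432] [0.         0.08500713 0.05199185]
```

View pics/w5.png

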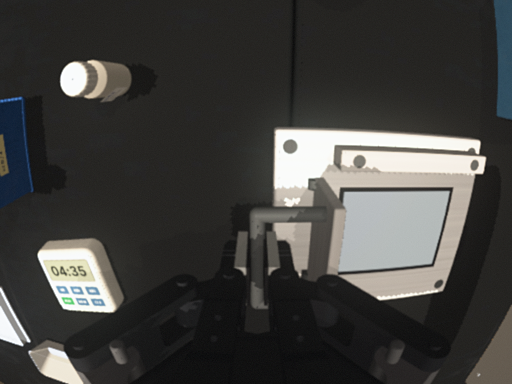

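```bash
python3 -m crank '[[[0,0,0],[-3,0,3.5],1],[[0,0,0],[-4,0,4.5],1],[[0,0,0],[-4,0,4.5],1]]' 30
python3 - <<'E'
from h import *
T=pose(); print(ws(T[:3,3]))
print(move(T[:3,3]+[0,0,.1],-58.7))
E
```

```text
clock: 7.9
tool_pos: [0.5514, 0.4001, 0.0524]
eef_rot: [0.872, -0.49, 0.007, -0.002]
wrist_force: [-1.3, -37.8, 35.4]
grip_width: 0.0064
[0.00373195 0.08647545 0.05240731]
(array([-0.011, -0.009, -0.   ]), array([   0.9,   -1.1, -100. ]))
```

```bash
python3 -m crank '[[[0,0,0],[2,0,-2],1],[[0,0,0],[1,0,-1],0.5],[[0,0,0],[1,0,-1],0.5],[[0,0,0],[1,0,-1],0.5]]' 30
python3 -m crank '[[[0,0,0],[0,0,-10],0.5],[[0,0,0],[0,0,-25],0.5],[[0,0,0],[0,0,-50],0.5],[[0,0,0],[0,0,-85],0.5],[[0,0,0],[0,0,-115],0.5],[[0,0,0],[0,0,-135],0.5]]' 30
python3 - <<'E'
from h import *
T=pose(); c=arm.capture("wrist"); cv2.imwrite("pics/w6.png",c["img"]);print(ws(T[:3,3]))
s=arm.capture("scene"); cv2.imwrite("pics/s6.png",cv2.resize(s["img"][150:300,120:330],None,fx=3.5,fy=3.5,interpolation=cv2.INTER_CUBIC))
print(move([.4115,.2965,.20],5))
E
```

```text
clock: 8.3
tool_pos: [0.5517, 0.3998, 0.0534]
eef_rot: [0.872, -0.49, 0.007, -0.003]
wrist_force: [0.4, -0.1, 0.0]
grip_width: 0.0216
clock: 8.9
tool_pos: [0.5501, 0.4004, 0.1927]
eef_rot: [0.872, -0.49, 0.008, -0.004]
wrist_force: [0.4, 0.2, 0.4]
grip_width: 0.0213
[0.00279792 0.08740804 0.19273087]
(array([-0.01 , -0.018, -1.111]), array([ 16.8, 172.9,  -9.3]))
```

View pics/w6.png

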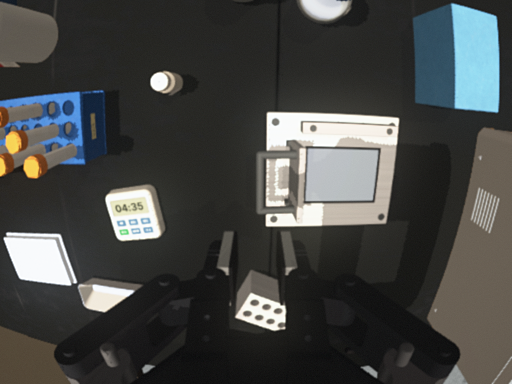

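View pics/s6.png

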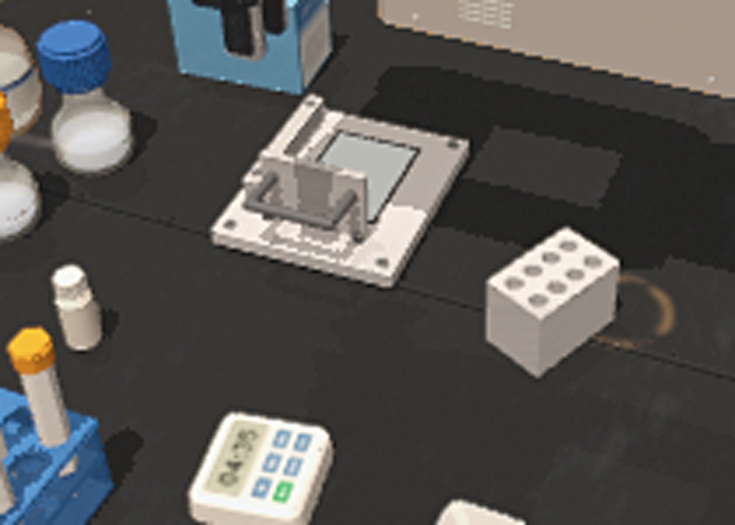

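The stop stands upright: the force rose to about 38 N with only 0.6 mm of travel, and both views show the panel vertical. Next is the block.

```bash
python3 -m crank '[[[0,0,-0.14],[0,25,-9],-1],[[0,0,-0.28],[4,50,-9],-1],[[0,0,-0.42],[8,75,-9],-1],[[0,0,-0.56],[12,105,-9],-1],[[0,0,-0.7],[15,135,-9],-1],[[0,0,-0.84],[17,160,-9],-1],[[-0.01,-0.018,-0.98],[17,173,-9],-1],[[-0.01,-0.018,-1.111],[17,173,-9],-1]]' 30
python3 - <<'E'
from h import *
T=pose(); c=arm.capture("wrist"); cv2.imwrite("pics/w7.png",c["img"]);np.save("T7.npy",T);print(move([.4115,.2965,.033],5))
E
```

```text
clock: 9.8
tool_pos: [0.4103, 0.2956, 0.2004]
eef_rot: [0.999, 0.046, -0.0, -0.0]
wrist_force: [-0.1, -0.7, 0.4]
grip_width: 0.0854
(array([-0.001, -0.001,  0.014]), array([  0.4,  -0.4, 167.4]))
```

View pics/w7.png

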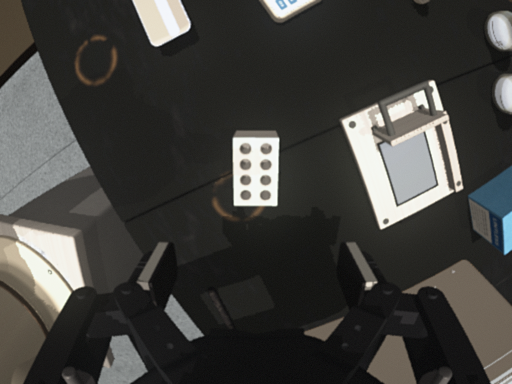

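```bash
python3 - <<'E'
from h import *
T=np.load("T7.npy"); c=arm.capture("wrist"); 
B=onz(c,[(233,138),(278,138),(279,206.5),(233.5,206.5)],.05,T); print(B.round(4),B.mean(0))
d=B[0]+B[3]-B[1]-B[2]; e=B[0]+B[1]-B[2]-B[3]
print(np.degrees(np.arctan2(-d[1],-d[0])),np.degrees(np.arctan2(e[1],e[0]))-90)
b=B.mean(0); print(move([b[0],b[1],.033],5.))
C=onz(c,[(341,120),(433,81),(464,187),(384,228)],.016,T);print(C.round(4), sw(np.array([[-.065,.075,.016],[.065,.075,.016],[.065,-.075,.016],[-.065,-.075,.016]])).round(4))
E
```

```text
[[0.3858 0.3289 0.05  ]
 [0.4287 0.3328 0.05  ]
 [0.4376 0.2626 0.05  ]
 [0.3911 0.2584 0.05  ]] [0.4108129  0.29569047 0.05      ]
5.191332618025231 5.786743416426901
(array([-0.001, -0.001,  0.002]), array([ -0.7,   0.5, 167.2]))
[[0.4981 0.3547 0.016 ]
 [0.6077 0.4192 0.016 ]
 [0.6925 0.2949 0.016 ]
 [0.58   0.2296 0.016 ]] [[0.4986 0.3546 0.016 ]
 [0.6097 0.4222 0.016 ]
 [0.6876 0.294  0.016 ]
 [0.5765 0.2264 0.016 ]]
```

```bash
python3 -m crank '[[[0,0,-0.003],[0,0,40],-1],[[0,0,-0.003],[0,0,80],-1],[[0,0,-0.003],[0,0,120],-1],[[0,0,-0.003],[0,0,150],-1],[[0,0,-0.003],[0,0,167],-1],[[0,0,-0.003],[0,0,167],-1],[[0,0,-0.003],[0,0,167],-1]]' 60
python3 -m crank '[[[0,0,0],[0,0,0],1],[[0,0,0],[0,0,0],1],[[0,0,0],[0,0,0],1],[[0,0,0],[0,0,0],1],[[0,0,0],[0,0,0],1]]' 60
```

```text
clock: 10.6
tool_pos: [0.4117, 0.2965, 0.0338]
eef_rot: [0.999, 0.045, 0.0, -0.0]
wrist_force: [0.6, 0.1, 0.6]
grip_width: 0.0855
clock: 11.1
tool_pos: [0.4118, 0.2967, 0.0348]
eef_rot: [0.999, 0.045, 0.001, -0.001]
wrist_force: [-5.1, -1.0, 11.4]
grip_width: 0.0431
```

```bash
python3 -m crank '[[[0,0,0],[0,0,-30],1],[[0,0,0],[0,0,-70],1],[[0,0,0],[0,0,-110],1],[[0,0,0],[0,0,-130],1],[[0,0,0],[0,0,-130],1]]' 60
python3 - <<'E'
from h import *
T=pose(); c=arm.capture("wrist"); cv2.imwrite("pics/w8.png",c["img"]);print(arm.get_obs()["wrist_force"],arm.get_obs()["grip_width"]);t=sw([.013,0,.15]); print(t,move(t,31.3))
E
```

```text
clock: 11.6
tool_pos: [0.4126, 0.297, 0.1677]
eef_rot: [0.999, 0.045, 0.003, -0.002]
wrist_force: [1.0, 0.5, -5.5]
grip_width: 0.0431
[-0.58066632 -0.37663666 -6.14043086] 0.04310313933368531
[0.60420796 0.33105375 0.15      ] (array([-0.001, -0.004, -0.456]), array([194.6, -17. ,  16. ]))
```

View pics/w8.png

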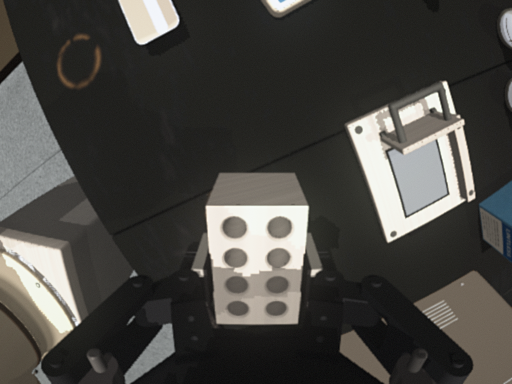

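```bash
python3 -m crank '[[[0,0,-0.08],[30,-3,0],1],[[0,0,-0.16],[65,-6,0],1],[[0,0,-0.24],[100,-9,0],1],[[0,0,-0.32],[135,-12,5],1],[[0,0,-0.4],[165,-15,10],1],[[0,-0.004,-0.456],[185,-17,16],1],[[0,-0.004,-0.456],[194.6,-17,16],1],[[0,-0.004,-0.456],[194.6,-17,16],1]]' 60
python3 - <<'E'
from h import *
T=pose(); c=arm.capture("wrist"); cv2.imwrite("pics/w9.png",c["img"]);np.save("T9.npy",T);print(ws(T[:3,3]),move(sw([.013,0,.066]),31.3))
q=[[-.065,.075,.016],[.065,.075,.016],[.065,-.075,.016],[-.065,-.075,.016]]
print(proj(c,sw(q),T).round(0).tolist())
s=arm.capture("scene"); cv2.imwrite("pics/s9.png",cv2.resize(s["img"][130:280,120:330],None,fx=3.5,fy=3.5,interpolation=cv2.INTER_CUBIC))
E
```

```text
clock: 12.45
tool_pos: [0.6043, 0.3307, 0.1477]
eef_rot: [0.963, 0.268, -0.002, -0.0]
wrist_force: [-0.4, 0.1, -4.1]
grip_width: 0.0428
[ 0.01285082 -0.0003614   0.14772628] (array([-0.001,  0.002, -0.002]), array([ 0.8,  0.2, 82.6]))
[[169.0, 99.0], [315.0, 97.0], [307.0, 248.0], [182.0, 247.0]]
```

View pics/w9.png

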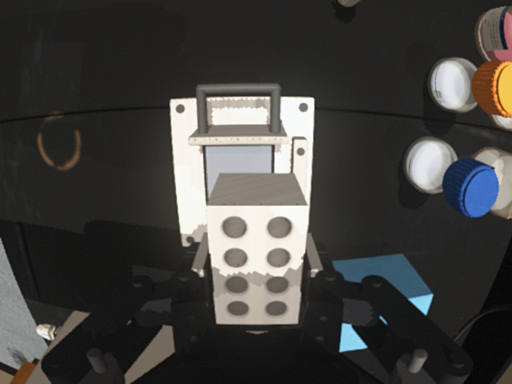

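View pics/s9.png

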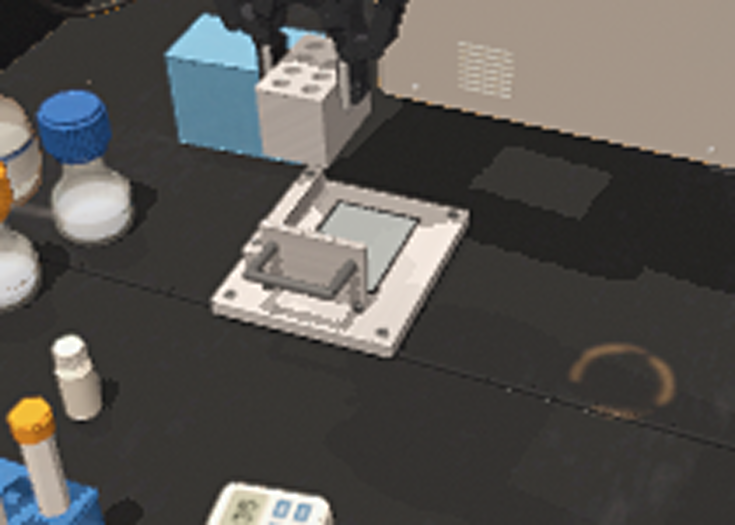

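```bash
python3 -m crank '[[[0,0.002,-0.002],[0.5,0,30],1],[[0,0.002,-0.002],[0.5,0,60],1],[[0,0.002,-0.002],[0.5,0,80],1],[[0,0.002,-0.002],[0.5,0,87],1],[[0,0.002,-0.002],[0.5,0,87],1],[[0,0.002,-0.002],[0.5,0,87],1]]' 60
python3 - <<'E'
from h import *
T=pose();print(ws(T[:3,3]))
E
python3 -m crank '[[[0,0,0],[0,0,2],1],[[0,0,0],[0,0,4],1],[[0,0,0],[0,0,6],1],[[0,0,0],[0,0,8],1],[[0,0,0],[0,0,9],1],[[0,0,0],[0,0,9],1]]' 60
```

```text
clock: 13.15
tool_pos: [0.6039, 0.3315, 0.0639]
eef_rot: [0.963, 0.27, 0.001, -0.001]
wrist_force: [0.3, 0.2, -4.7]
grip_width: 0.043
[0.01295992 0.00058265 0.06393476]
clock: 13.75
tool_pos: [0.6038, 0.3315, 0.0546]
eef_rot: [0.963, 0.27, 0.001, -0.001]
wrist_force: [0.0, -0.0, -5.5]
grip_width: 0.043
```

```bash
python3 -m crank '[[[0,0,0],[0,0,1.5],1],[[0,0,0],[0,0,2],1],[[0,0,0],[0,0,3],1],[[0,0,0],[0,0,3],1]]' 60
python3 -m crank '[[[0,0,0],[0,0,1],1],[[0,0,0],[0,0,2],1],[[0,0,0],[0,0,2],1],[[0,0,0],[0,0,2],1]]' 60
```

```text
clock: 14.15
tool_pos: [0.6038, 0.3315, 0.0515]
eef_rot: [0.963, 0.27, 0.001, -0.001]
wrist_force: [-0.1, -0.8, -3.7]
grip_width: 0.043
clock: 14.55
tool_pos: [0.6039, 0.3316, 0.0509]
eef_rot: [0.963, 0.27, 0.001, -0.001]
wrist_force: [-6.3, -2.5, 10.8]
grip_width: 0.0431
```

```bash
python3 -m crank '[[[0,0,0],[0,0,-0.8],1],[[0,0,0],[2,-2,-0.8],1],[[0,0,0],[4,-4,-0.8],1],[[0,0,0],[6,-6,-0.8],1],[[0,0,0],[7,-7,-0.8],1],[[0,0,0],[7,-7,-0.8],1]]' 60
python3 - <<'E'
from h import *
T=pose();print(ws(T[:3,3]),move(T[:3,3],31.3))
c=arm.capture("wrist"); cv2.imwrite("pics/w10.png",c["img"])
E
```

```text
clock: 15.15
tool_pos: [0.6062, 0.3413, 0.0515]
eef_rot: [0.963, 0.27, 0.001, -0.001]
wrist_force: [0.5, 0.2, -4.0]
grip_width: 0.0427
[0.02003397 0.00775999 0.05147529] (array([-0.001, -0.002,  0.   ]), array([0., 0., 0.]))
```

View pics/w10.png

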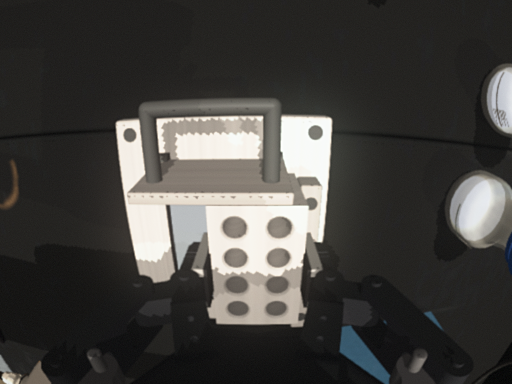

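```bash
python3 -m crank '[[[0,0,0],[1,0,0],1],[[0,0,0],[2,0,0],1],[[0,0,0],[3,0,0],1],[[0,0,0],[3,0,0],1],[[0,0,0],[3,0,0],1]]' 60
python3 - <<'E'
from h import *
T=pose();o=arm.get_obs();print(ws(T[:3,3]),ws(o["wrist_force"]+[*SP[:2],0]),o["torque"])
E
```

```text
clock: 15.7
tool_pos: [0.6076, 0.3422, 0.0515]
eef_rot: [0.963, 0.27, -0.001, -0.0]
wrist_force: [-12.1, -7.2, 3.5]
grip_width: 0.0429
[0.02167409 0.00772911 0.05151624] [-14.11452517   0.11688925   3.46111069] [-1.25721389  2.08144434 -0.07987234]
```

```bash
python3 -m crank '[[[0,0,0],[0.5,-1,-0.3],1],[[0,0,0],[0.5,-2,-0.3],1],[[0,0,0],[0.5,-3,-0.3],1],[[0,0,0],[0.5,-3.5,-0.3],1],[[0,0,0],[0.5,-3.5,-0.3],1]]' 60
python3 - <<'E'
from h import *
T=pose();o=arm.get_obs();print(ws(T[:3,3]),ws(o["wrist_force"]+[*SP[:2],0]),o["torque"],move(T[:3,3],31.3))
E
```

```text
clock: 16.2
tool_pos: [0.6061, 0.3446, 0.0517]
eef_rot: [0.963, 0.27, -0.001, 0.0]
wrist_force: [-1.8, -7.3, -2.6]
grip_width: 0.0427
[0.02168896 0.0106242  0.05168761] [-5.32433148 -5.29118084 -2.62228332] [-1.15934901  0.43056889 -0.09758307] (array([-0.   ,  0.002, -0.   ]), array([0., 0., 0.]))
```

```bash
python3 -m crank '[[[0,0,0],[0.6,-1,0],1],[[0,0,0],[0.8,-1.5,0],1],[[0,0,0],[0.8,-1.5,0],1],[[0,0,0],[0.8,-1.5,0],1]]' 60
python3 - <<'E'
from h import *
T=pose();o=arm.get_obs();print(ws(T[:3,3]),ws(o["wrist_force"]+[*SP[:2],0]),o["torque"],move(T[:3,3],31.3))
c=arm.capture("wrist"); cv2.imwrite("pics/w11.png",c["img"])
s=arm.capture("scene"); cv2.imwrite("pics/s11.png",cv2.resize(s["img"][130:280,120:330],None,fx=3.5,fy=3.5,interpolation=cv2.INTER_CUBIC))
t=arm.capture("top"); cv2.imwrite("pics/t11.png",cv2.resize(t["img"][120:230,160:290],None,fx=5,fy=5,interpolation=cv2.INTER_CUBIC))
E
```

```text
clock: 16.6
tool_pos: [0.606, 0.3449, 0.0516]
eef_rot: [0.963, 0.269, -0.002, 0.001]
wrist_force: [-2.4, -12.6, -0.1]
grip_width: 0.0426
[0.02171033 0.01088746 0.05158197] [-8.54572058 -9.53094117 -0.09086436] [-2.07204205  0.55790328  0.06008452] (array([ 0.001,  0.004, -0.001]), array([0., 0., 0.]))
```

View pics/w11.png

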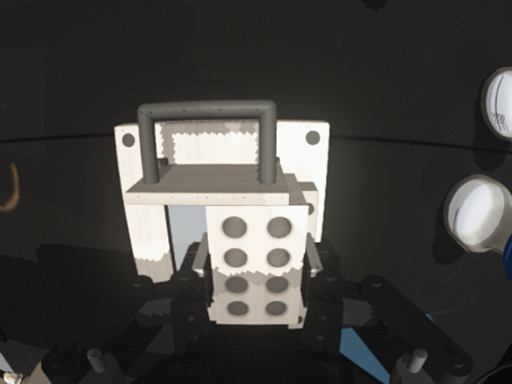

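View pics/s11.png

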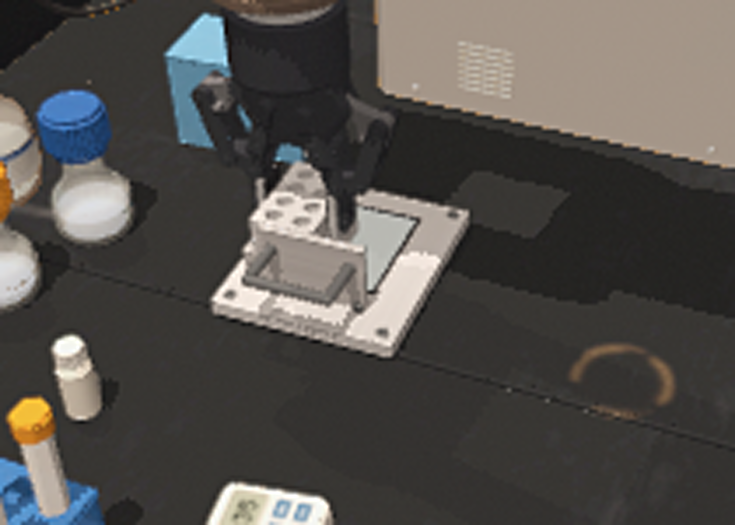

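View pics/t11.png

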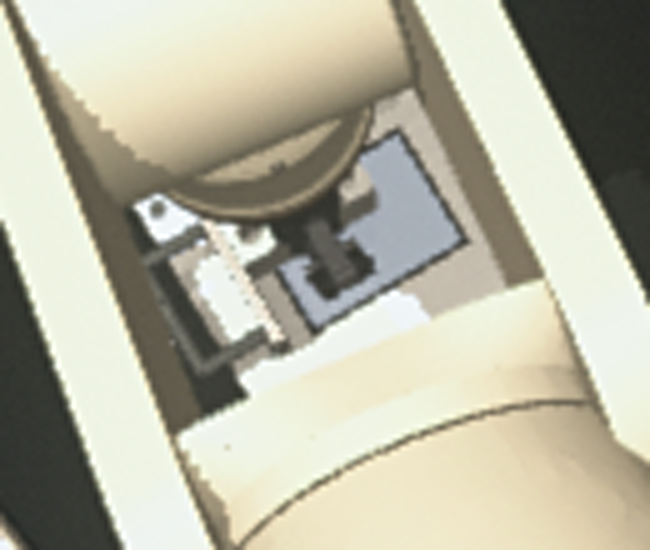

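```bash
python3 - <<'E'
import cv2,numpy as np
a=cv2.imread("pics/w10.png")[180:230,120:330];b=cv2.imread("pics/w11.png")[180:230,120:330]
cv2.imwrite("pics/cmp.png",cv2.resize(np.vstack([a,b]),None,fx=3.8,fy=5,interpolation=cv2.INTER_CUBIC))
E
```

```text
(no output)
```

View pics/cmp.png

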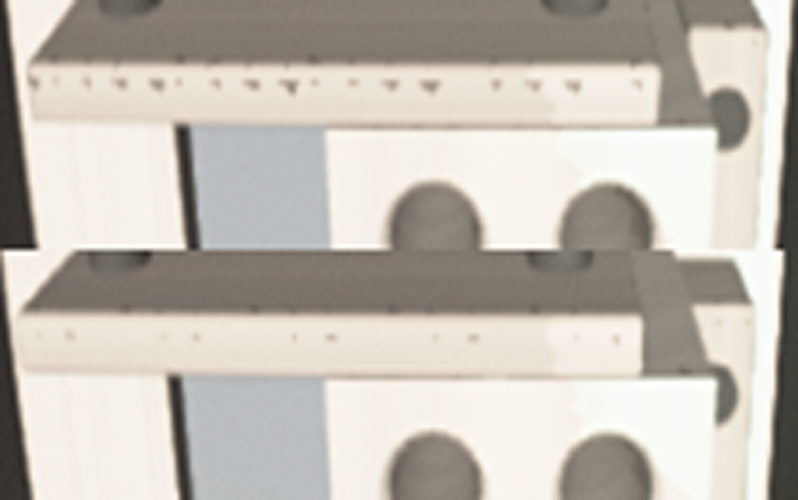

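```bash
python3 -m crank '[[[0,0,0],[0.5,-1.5,-0.2],1],[[0,0,0],[0.5,-2.5,-0.2],1],[[0,0,0],[0.5,-3,-0.2],1],[[0,0,0],[0.5,-3,-0.2],1],[[0,0,0],[0.5,-3,-0.2],1]]' 80
python3 - <<'E'
from h import *
T=pose();o=arm.get_obs();print(ws(T[:3,3]),ws(o["wrist_force"]+[*SP[:2],0]),o["torque"],move(T[:3,3],31.3))
c=arm.capture("wrist"); cv2.imwrite("pics/w12.png",c["img"])
a=c["img"][100:300,100:350]
cv2.imwrite("pics/w12z.png",cv2.resize(a,None,fx=3,fy=3,interpolation=cv2.INTER_CUBIC))
E
```

```text
clock: 17.25
tool_pos: [0.6059, 0.3451, 0.0517]
eef_rot: [0.963, 0.269, -0.002, 0.003]
wrist_force: [5.1, -21.4, -3.3]
grip_width: 0.0428
[0.02173593 0.01109398 0.05168636] [ -6.77488342 -20.95091214  -3.34448967] [-3.35318589 -0.71278127  0.26975453] (array([ 0.005,  0.005, -0.002]), array([0., 0., 0.]))
```

View pics/w12z.png

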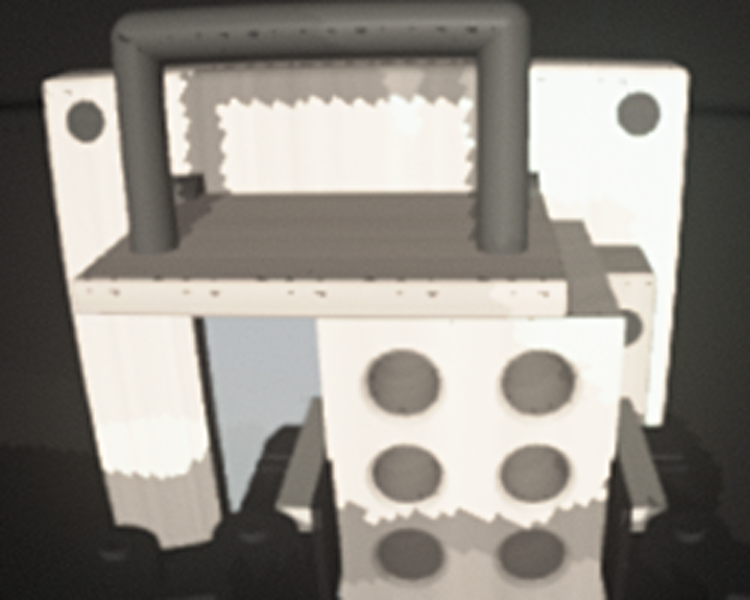

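```bash
python3 - <<'E'
from h import *
T=pose(); c=arm.capture("wrist")
def pan(th,q):
    cs,sn=np.cos(th),np.sin(th); x,y,z=q; return [x,.045+y*cs+z*sn,.017-y*sn+z*cs]
for th in (1.45,1.5,1.571):
    print(th,((proj(c,sw([pan(th,(-.037,-.05,0)),pan(th,(.037,-.05,0)),pan(th,(-.037,-.05,.006)),pan(th,(-.024,-.035,.04)),pan(th,(.024,-.035,.04))]),T)-[100,100])*3).round(0).tolist())
q=[[-.065,.075,.016],[.065,.075,.016]]
print(((proj(c,sw(q),T)-[100,100])*3).round(0).tolist())
E
```

```text
1.45 [[80.0, 354.0], [570.0, 360.0], [72.0, 320.0], [151.0, 68.0], [479.0, 59.0]]
1.5 [[77.0, 340.0], [571.0, 345.0], [70.0, 305.0], [154.0, 54.0], [479.0, 44.0]]
1.571 [[73.0, 319.0], [572.0, 322.0], [67.0, 282.0], [159.0, 35.0], [479.0, 24.0]]
[[36.0, 80.0], [694.0, 67.0]]
```

```bash
python3 -m crank '[[[0,0,0],[0.8,-2,0.1],1],[[0,0,0],[0.8,-2,0.1],1],[[0,0,0],[0.8,-2,0.1],1],[[0,0,0],[0.8,-2,0.1],1],[[0,0,0],[0.8,-2,0.1],1]]' 80
python3 - <<'E'
from h import *
for k in range(3):
    T=pose();o=arm.get_obs();print(ws(T[:3,3]).round(5),ws(o["wrist_force"]+[*SP[:2],0]).round(1),o["grip_width"],move(T[:3,3],31.3)[0])
    for _ in range(4): c=arm.capture("wrist")
cv2.imwrite("pics/w13.png",c["img"])
E
```

```text
clock: 17.85
tool_pos: [0.606, 0.345, 0.0517]
eef_rot: [0.963, 0.269, -0.002, 0.005]
wrist_force: [-0.9, -18.6, 0.2]
grip_width: 0.0426
[0.0218  0.01103 0.0517 ] [-10.4 -15.4   0.2] 0.04264981733522144 [ 0.008  0.007 -0.002]
[0.02179 0.01104 0.05169] [-10.1 -15.9   0.4] 0.042679193628222985 [ 0.008  0.007 -0.002]
[0.02179 0.01104 0.05167] [-10.5 -15.3   0.1] 0.04249007161026269 [ 0.008  0.007 -0.002]
```

View pics/w13.png

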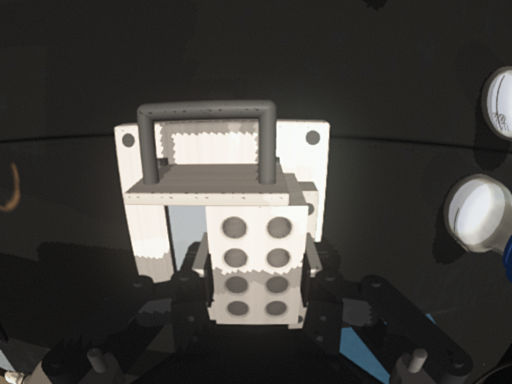

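```bash
python3 - <<'E'
from workcell import arm
print(arm.sign_off())
E
```

```text
the job is handed in; nothing more can be done
None
```

I folded the stop upright, set the tube block on the stage, and pressed it against the back fence and the stop. I handed the job in while still gripping at 80 N, at about 18.5 s of the 72 s. No verdict was reported.

**Stop:** It is upright. Projecting the panel edge into the wrist picture fits about 1.57 rad, and raising the push to 21 N moved it only about 0.2 mm. The panel had come about 3 mm off its end stop after I let go of the handle. The block pushed it back as it went in.

**Block:** It lies flat on the stage, with the tool tilted under 0.01 rad and 0.002 rad off square.
- **Forces:** It pushed about 10 N towards the fence and 15 N towards the stop. Both held steady over three readings.
- **Position:** The tool stopped about 1 mm off the expected place in x (21.8 mm against 23) and in y (11.0 mm against 10). That is within calibration error and the 3 mm tolerance.
- **Height:** It read 0.6 to 0.8 mm above where the block first pressed on the stage, within the 3 mm tolerance.

**Other things:** I never went near the timer, marker or vial. I did not measure their positions again at the end, and the last pictures do not show all three.

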